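# Release the latched key of the drum turntable's key row

### The arm

A 6-joint arm with a two-finger parallel gripper is mounted at the origin on the work surface. World frame = base frame: x ahead of the robot, y to its left, z up, the work surface at z = 0. Lengths are in m, angles in rad, forces in N, time in s.
With the tool pointing down it reaches from about 0.25 to 0.725 m from the base axis. Payload 4 kg.
Tool frame: the origin (TCP) lies on the centre line of the jaws, within the pads' length; the fingertips stand 17 mm ahead of it and the grasp point (between the pads) lies 2 mm behind it; z points along the fingers, y is the line along which they close (so a half turn about z gives the same grasp; the last joint's range is limited). The gripper opens to 85 mm and grips with 20 to 120 N. Pads are 22 mm wide; open, the fingers measure 114 mm over their backs; the gripper's body (76 mm by 85 mm) begins 54 mm behind the grasp point. The pads swing forward as they close: fully open they stand 13 mm farther back than shut.
Start: joints at [1.102, 0.241, 0.005, 1.335, 0, 1.571], TCP at [0.226, 0.446, 0.248] pointing down, gripper open.
Joint ranges: [-2.72, 2.72], [-1.05, 1.87], [-1.09, 1.28], [-1.99, 2.15], [-1.42, 1.44], [-3.14, 3.14]. Speed limits (rad/s): [2.79, 2.79, 3.14, 3.14, 3.14, 3.14].

### API

Orientations are given as a unit quaternion [x, y, z, w].
In Python, from workcell import get_obs, imaging, order gives the robot as it stands.
- The arm moves only by the tool apply_moves, never from a script. Its argument "targets" is a list that holds one entry, the list of rows, each a list of 5 numbers: the shift along the world's x, y, z in units of 40 mm (1.0 is 40 mm), then the turn about the world's z in degrees, then the gripper command: -1 is shut, 1 is fully open, values between are in proportion. In form: [[[dx, dy, dz, turn, fingers], ...]]. A call has 1 to 8 rows; each row shifts and turns the commanded pose from where the row before left it; what a row does not reach is not made up. A row lasts 1/12 s, in which the tool goes at most 41.7 mm and 7.16 degrees, less where a joint would pass 70% of its speed; a pose out of reach is approached as far as the arm can. A call is refused whole if a number of a shift passes 1 or a number of a turn 7.16, either way. A call with a gripper value outside its range is refused whole. The fingers move at their own pace and stop on an object; the grip force is fixed at half the most. Time passes only in rows, so rows that do not move let the fingers close. It gives the time, the measured TCP pose, the force, the opening and the grip force at its end, in the units of the state.
- get_obs(): the state, without advancing time (a new reading comes with each control period).
- imaging.camera(name): name is "side" or "top" or "wrist"; returns (picture, depth): 400x640x3 uint8, blue, green, red; 400x640 float32, m along the optical axis (not along the pixel's ray), 0 where there is no reading.
- imaging.get_calibration(name): a dict with "camera_matrix" (3x3 intrinsics, pixels), "k1" (the pictures are not rectified: a ray, as slopes to the right and down, at radius r is drawn at 1 + k1 r^2 times it, then the intrinsics apply), "eye" and "rotation" of the camera in the world; the wrist camera has in their place "hand_eye" (4x4, takes a point from camera to tool coordinates, whose origin is the TCP and whose axes are the flange's). Camera axes: x right, y down, z forward; pixel columns grow to the right and rows downward; lengths in m; the calibration is good to about 2 mm. A picture is of the moment at which its call begins: read the wrist's pose just before it. get_calibration takes no time and is no camera call.
- order.job_done(): hands the job in; it is judged then, once.
The state is a dict: "clock": time; "joint_pos": joint angles; "joint_vel": joint speeds; "tau": joint torques, N m; "eef_pos": TCP position; "tool_rot": TCP orientation; "ft_force": force on the tool from outside, world axes, zero at the start; "ft_torque": the same for the moment, N m; "grip_width": finger opening in m; "grasp_force": force on a finger pad.
Only numpy, scipy, OpenCV 4.12 (cv2) and the standard library are available. Lean on these libraries where they do the work, as an engineer would, in place of code of your own. Each camera call takes 0.05 s, during which the arm holds its last target. There are 200 camera calls.

### The job

One of the four black keys on the bench key station has been left latched down. Find it - at a light tap it sits lower and firm while the free keys give - and press it right down so that it releases, springs up and lets the flag stand upright. Push none of the other keys down so far that it latches, and leave the loose things around the station where they lie.

Things in the scene. Friction and masses are not known exactly. Their poses are not given: they have to be found in the camera images.
- station: grey cast key station with aluminium deck, fixed to the bench, 90 mm (x) by 260 mm (y) by 50 mm high. Origin on the bench under the middle of the key row; it reaches 110 mm to -y and 150 mm to +y. Four identical black keys in a row along y, 45 mm apart, caps 34 mm (x) by 26 mm (y), flat-topped; each moves straight down, 9 mm in all, and springs up. Which one is latched changes from run to run.
- key_1 (a point): middle of the top of key 1 (nearest the flag, +y end) as it stands when free, 16 mm above the deck, 66 mm above the bench; a mark fixed to the station that does not move with the key, axes as the station's. Every free key yields from about 1.5 N and takes 0.7 N more per mm (3.6 N at 3 mm).
- key_2 (a point): the same mark for key 2, second from the flag. Every free key: taps up to 5 mm deep (4 to 5 N) are harmless and it springs back, but pushed 7 mm or more below its free height it latches, and then cannot be released by pressing again.
- key_3 (a point): the same mark for key 3, third from the flag. Whichever of the four is latched: its top is 5 mm below its mark and it is firm, not yielding below about 5 N, then 0.7 N more per mm. Pressed 2 mm or more farther down (bottom stop 4 mm farther down, about 8 N) it unlatches, and springs up to full height when let go.
- key_4 (a point): the same mark for key 4, farthest from the flag (-y end)
- flag (a joint): aluminium signal flag at the +y end of the station, a 36 mm tall stem with a 20 mm disc, pivoting 6 mm above the deck, 130 mm to +y of the station's origin. 0 = standing upright (no key is down); about 0.8 rad = leaning over to the station's +x (a key is latched). It follows the keys by itself: any key that is down lays it over.
- lug: loose brass drum lug, a waisted turned post standing upright, 22 mm diameter, 40 mm high, 60 g; origin at the centre of its underside
- square: loose flat engineer's square lying on the bench: dark stock 20 x 70 x 18 mm with its origin under its middle, steel blade 90 mm long pointing to its +x; 180 g
- drum_key: loose steel T-shaped drum key lying flat, 12 mm thick, 52 mm across the T (along its x), shank reaching 35 mm to its +y; origin under the crossing; 50 g

How it is judged:
At the end, for the whole second after the job is handed in: No key is down: the signal flag stands upright (within 0.12 rad) and still. It stays over as long as any key is latched, be it the first one or one that was latched on the way (value of joint flag below 0.12 rad and velocity of joint flag below 0.2 rad/s); the robot touches nothing.
It fails at once if the lug is shifted or lifted by more than 20 mm (distance of lug from where it was at the start of the episode above 0.02 m).
It fails at once if the square is shifted or lifted by more than 20 mm (distance of square from where it was at the start of the episode above 0.02 m).
It fails at once if the drum key is shifted or lifted by more than 20 mm (distance of drum_key from where it was at the start of the episode above 0.02 m).
It also fails if it takes over 45 s, if anything falls off the work surface, if the arm or the gripper's body presses on something with over 40 N, if the wrist force passes 120 N, or if a joint passes its speed limit or range.

## Working session

There is one attempt and no reset: what is moved stays moved. The work goes in short steps, Python scripts to look and compute and a tool call to move; the robot and the scene stay as the last step left them, time stands still between calls to the robot, and variables do not carry over. Pictures are saved under pics/ and viewed, at most 10 in all, crops included, and the job is handed in when it is done.

Besides the shell and the picture viewer there is one more tool, called after "Emit:" as name(argument=value, ...) on one line, values as JSON. apply_moves: Moves the arm, as the interface text tells. Its arguments: {"type":"object","properties":{"targets":{"type":"array","items":{"type":"array","items":{"type":"array","items":{"type":"number"}}}}},"required":["targets"]}

```bash
mkdir -p pics; cat > h.py <<'E'
import numpy as np,cv2
from workcell import get_obs, imaging, order
def pts(name,uv,d):
    c=imaging.get_calibration(name);K=np.array(c["camera_matrix"]);k=c["k1"]
    uv=np.atleast_2d(uv).astype(float)
    n=cv2.undistortPoints(uv[:,None],K,np.array([k,0,0,0.]))[:,0]
    P=np.c_[n,np.ones(len(n))]*np.atleast_1d(d)[:,None]
    return P@np.array(c["rotation"]).T+np.array(c["eye"])
E
python3 - <<'E'
from h import *
for n in("top","side"):
    p,d=imaging.camera(n);cv2.imwrite(f"pics/{n}.png",p);np.save(n+".npy",d)
    c=imaging.get_calibration(n);print(n,c["eye"],c["rotation"])
o=get_obs();print(o["clock"],o["eef_pos"],o["tool_rot"],o["grip_width"])
E
```

```text
top [0.49684225 0.08054793 0.70848493] [-0.70132654  0.712089   -0.01085155  0.03086395]
side [ 0.47021717 -0.45269477  0.42005503] [ 0.87392182 -0.03974604  0.02448366 -0.48381965]
0.1 [0.22567262 0.44557113 0.24749986] [ 2.32272420e-01  9.72650302e-01 -9.31514815e-04 -2.13320422e-04] 0.08575494421938666
```

View pics/top.png

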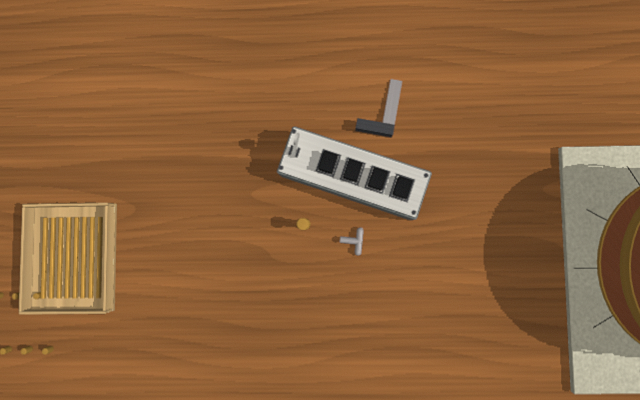

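View pics/side.png

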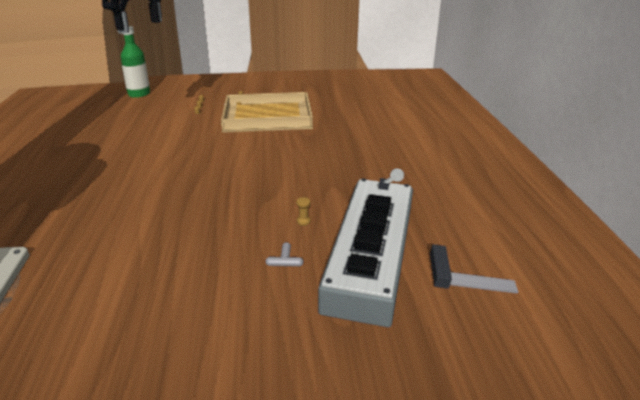

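The top view shows the station running from (290,150), flag end, to (425,195), with keys at about (328,162), (353,170), (377,179) and (402,187). The lug is at (303,224), the drum key at (355,240) and the square at (380,120). The side view shows the flag leaning over at (395,175). Next I'll measure the key heights.

```bash
sed -i 's/P@np.array(c\["rotation"\]).T/R.from_quat(c["rotation"]).apply(P)/; 1a from scipy.spatial.transform import Rotation as R' h.py
python3 - <<'E'
from h import *
for n in("top","side"):
    p=cv2.imread(f"pics/{n}.png");d=np.load(n+".npy")
    v,u=np.mgrid[0:400,0:640];uv=np.c_[u.ravel(),v.ravel()]
    W=pts(n,uv,d.ravel()).reshape(400,640,3);np.save(n+"W.npy",W)
    print(n,"bench",np.round(W[250,420] if n=="top" else W[300,200],4))
    box=(slice(120,225),slice(270,440)) if n=="top" else (slice(185,285),slice(330,410))
    m=np.zeros((400,640),np.uint8);m[box]=((p[box].max(2)<45)&(W[box][...,2]>.054)).astype(np.uint8)
    k,l,s,c=cv2.connectedComponentsWithStats(m)
    for i in range(1,k):
        if s[i,4]>40:
            q=W[l==i];print(np.round(c[i],1),s[i,4],np.round((q.min(0)+q.max(0))/2,4),np.round(np.median(q,0),4),"zpct",np.round(np.percentile(q[:,2],[10,50,75,90]),4))
W=np.load("topW.npy")
for a in[(295,130),(430,171),(415,217),(280,173),(303,224),(358,241),(375,128)]:print(a,np.round(W[a[1],a[0]],4))
p=cv2.imread("pics/top.png")[115:225,265:440];cv2.imwrite("pics/tc.png",cv2.resize(p,None,fx=4,fy=4,interpolation=cv2.INTER_CUBIC))
p=cv2.imread("pics/side.png")[165:325,310:420];cv2.imwrite("pics/sc.png",cv2.resize(p,None,fx=3.7,fy=3.7,interpolation=cv2.INTER_CUBIC))
E
```

```text
top bench [ 0.4536 -0.0711  0.0024]
[327.4 161.7] 285 [0.5626 0.0942 0.3814] [0.6091 0.0957 0.0656] zpct [0.064  0.0656 0.0662 0.067 ]
[352.2 170. ] 278 [0.5552 0.0593 0.3825] [0.5943 0.0534 0.0656] zpct [0.0641 0.0656 0.0664 0.0671]
[377.5 178.4] 290 [0.547  0.0374 0.3844] [0.5797 0.011  0.0658] zpct [0.0641 0.0658 0.0665 0.0672]
[402.2 187.1] 293 [0.54   0.016  0.3813] [ 0.5644 -0.0313  0.0607] zpct [0.0592 0.0607 0.0615 0.0622]
side bench [ 0.3636 -0.0199  0.0013]
[375.3 213. ] 791 [ 0.5485 -0.1726  0.237 ] [0.6004 0.0589 0.0657] zpct [0.0567 0.0657 0.0665 0.0671]
[367.9 240. ] 503 [ 0.5344 -0.2133  0.2371] [0.5787 0.0028 0.0659] zpct [0.0572 0.0659 0.0666 0.067 ]
[361.8 264.4] 472 [ 0.5264 -0.236   0.2371] [ 0.5638 -0.0381  0.061 ] zpct [0.0565 0.061  0.0616 0.0621]
(295, 130) [0.6693 0.1517 0.0513]
(430, 171) [ 0.5939 -0.0845  0.0399]
(415, 217) [ 0.5131 -0.0536  0.0516]
(280, 173) [0.5944 0.1795 0.0459]
(303, 224) [0.5041 0.1403 0.0415]
(358, 241) [0.472  0.0428 0.0118]
(375, 128) [0.678  0.0081 0.02  ]
```

View pics/tc.png

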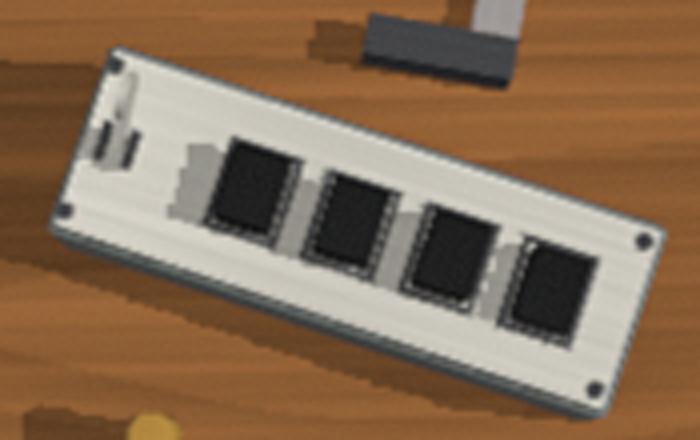

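View pics/sc.png

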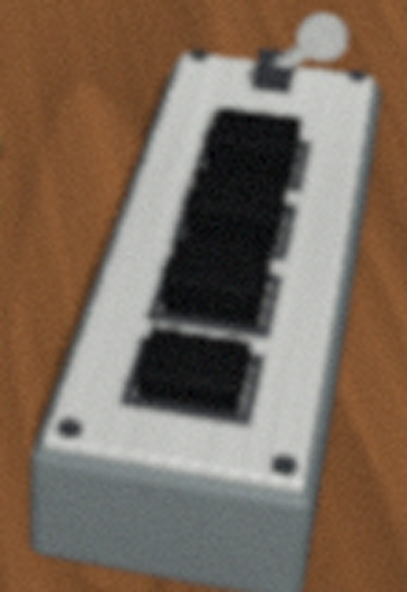

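Key 4 (the -y end) is latched: its top is at 61 mm, the others are at 66 mm. Its centre is at about (0.564, -0.031). I'll move above it with the gripper shut.

Emit:
apply_moves(targets=[[[0.53,-0.745,0,0,-1],[0.53,-0.745,0,0,-1],[0.53,-0.745,0,0,-1],[0.53,-0.745,0,0,-1],[0.53,-0.745,0,0,-1],[0.53,-0.745,0,0,-1],[0.53,-0.745,0,0,-1],[0.53,-0.745,0,0,-1]]])

```text
clock: 0.77
eef_pos: [0.3959, 0.2059, 0.2481]
tool_rot: [0.232, 0.973, -0.0, -0.0]
ft_force: [0.6, 0.6, -0.6]
grip_width: -0.0003
grasp_force: 0.0
```

Emit:
apply_moves(targets=[[[0.53,-0.745,0,0,-1],[0.53,-0.745,0,0,-1],[0.53,-0.745,0,0,-1],[0.53,-0.745,0,0,-1],[0.53,-0.745,0,0,-1],[0.53,-0.745,0,0,-1],[0.53,-0.745,0,0,-1],[0.5,-0.7,0,0,-1]]])

```text
clock: 1.43
eef_pos: [0.5645, -0.0309, 0.2477]
tool_rot: [0.233, 0.973, -0.0, -0.0]
ft_force: [0.5, 1.4, -0.6]
grip_width: 0.0002
grasp_force: 0.0
```

Emit:
apply_moves(targets=[[[0,0,-0.5,0,-1],[0,0,-0.5,0,-1],[0,0,-0.5,0,-1],[0,0,-0.5,0,-1],[0,0,-0.5,0,-1],[0,0,0,0,-1],[0,0,0,0,-1],[0,0,0,0,-1]]])

```text
clock: 2.1
eef_pos: [0.5644, -0.0289, 0.1491]
tool_rot: [0.232, 0.973, 0.0, 0.0]
ft_force: [-0.4, -0.0, 0.4]
grip_width: 0.0001
grasp_force: 0.0
```

Emit:
apply_moves(targets=[[[0,-0.06,-0.4,0,-1],[0,0,-0.4,0,-1],[0,0,-0.4,0,-1],[0,0,-0.3,0,-1],[0,0,-0.1,0,-1],[0,0,0,0,-1],[0,0,0,0,-1]]])

```text
clock: 2.68
eef_pos: [0.5649, -0.0313, 0.0857]
tool_rot: [0.232, 0.973, 0.0, 0.001]
ft_force: [0.7, 0.1, 0.3]
grip_width: 0.0002
grasp_force: 0.0
```

```bash
python3 - <<'E'
from h import *
a=[]
for n,(r,c) in {"side":((140,330),(290,430)),"top":((110,230),(290,440))}.items():
    p=imaging.camera(n)[0][slice(*r),slice(*c)];a.append(cv2.resize(p,(380,480)))
cv2.imwrite("pics/c2.png",np.hstack(a))
E
```

```text
(no output)
```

View pics/c2.png

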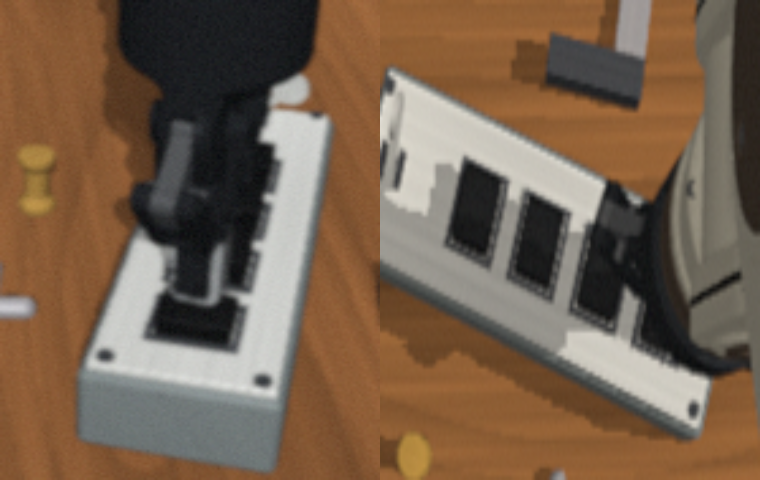

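The shut fingertips hover just above key 4, with the tip at about (195,295) and the cap at about (200,315) in the left crop. Keys 1–3 are clear. Now I'll creep down.

Emit:
apply_moves(targets=[[[0,0,-0.1,0,-1],[0,0,-0.05,0,-1],[0,0,-0.05,0,-1],[0,0,-0.025,0,-1],[0,0,0,0,-1],[0,0,0,0,-1]]])

```text
clock: 3.28
eef_pos: [0.5643, -0.0314, 0.0763]
tool_rot: [0.232, 0.973, 0.0, 0.001]
ft_force: [-2.1, -0.7, 5.6]
grip_width: -0.0003
grasp_force: 3.1
```

Firm contact at about 5.6 N confirms the latched key. I'll press further, watching for about 8 N at the stop.

Emit:
apply_moves(targets=[[[0,0,-0.025,0,-1],[0,0,-0.025,0,-1],[0,0,-0.025,0,-1],[0,0,0,0,-1],[0,0,0,0,-1]]])

```text
clock: 3.7
eef_pos: [0.5644, -0.0314, 0.0741]
tool_rot: [0.232, 0.973, 0.0, 0.001]
ft_force: [-2.8, -0.5, 10.5]
grip_width: 0.0
grasp_force: 4.9
```

Emit:
apply_moves(targets=[[[0,0,-0.025,0,-1],[0,0,-0.025,0,-1],[0,0,0,0,-1],[0,0,0,0,-1]]])

```text
clock: 4.03
eef_pos: [0.5644, -0.0313, 0.0739]
tool_rot: [0.232, 0.973, 0.0, 0.001]
ft_force: [-6.9, 0.2, 19.7]
grip_width: -0.0001
grasp_force: 10.0
```

It's on the bottom stop: the force rises with no further travel. Lifting off now.

Emit:
apply_moves(targets=[[[0,0,0.1,0,-1],[0,0,0.2,0,-1],[0,0,0.4,0,-1],[0,0,0.8,0,-1],[0,0,0.9,0,-1],[0,0,0.9,0,-1],[0,0,0.5,0,-1],[0,0,0,0,-1]]])

```text
clock: 4.7
eef_pos: [0.5668, -0.0315, 0.2283]
tool_rot: [0.232, 0.973, 0.001, 0.005]
ft_force: [1.0, 0.4, 0.6]
grip_width: -0.0001
grasp_force: 0.0
```

Emit:
apply_moves(targets=[[[-0.4,0.7,0,0,-1],[-0.4,0.7,0,0,-1],[-0.4,0.7,0,0,-1],[-0.4,0.7,0,0,-1],[-0.4,0.7,0,0,-1],[-0.4,0.7,0,0,-1],[-0.4,0.7,0,0,-1],[0,0,0,0,-1]]])

```text
clock: 5.37
eef_pos: [0.4487, 0.1682, 0.2213]
tool_rot: [0.229, 0.973, 0.0, -0.002]
ft_force: [0.2, -0.7, -0.8]
grip_width: -0.0003
grasp_force: 0.0
```

```bash
python3 - <<'E'
from h import *
a=[]
for n,(r,c) in {"side":((140,330),(290,430)),"top":((110,260),(260,440))}.items():
    p,d=imaging.camera(n);a.append(cv2.resize(p[slice(*r),slice(*c)],(380,480)))
cv2.imwrite("pics/c3.png",np.hstack(a))
W=pts("top",[(402,187),(377,178),(352,170),(327,162)],d[[187,178,170,162],[402,377,352,327]]);print(W.round(4),get_obs()["ft_force"])
E
```

```text
[[ 0.5638 -0.0302  0.0665]
 [ 0.58    0.0113  0.0646]
 [ 0.5943  0.0536  0.0659]
 [ 0.6091  0.0959  0.0649]] [-0.1366696   0.54401181 -0.07523432]
```

View pics/c3.png

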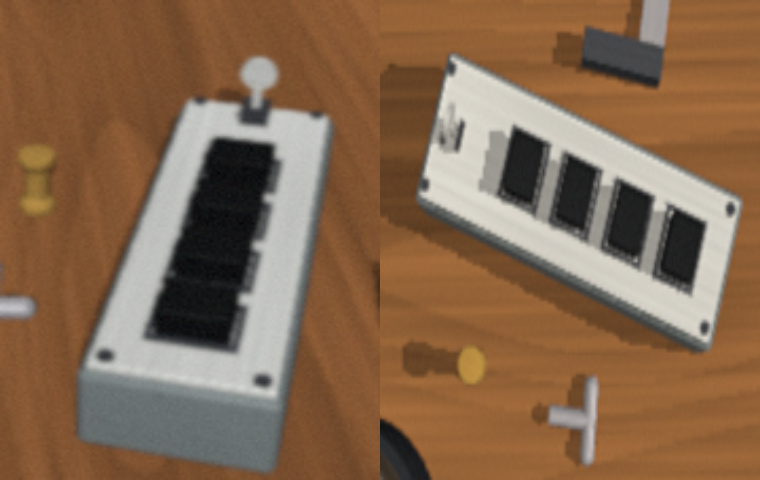

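The flag stands upright at (258,80) in the left crop. All four keys are at full height, the loose things haven't moved and the arm is clear.

```bash
python3 -c "
from workcell import order
print(order.job_done())"
```

```text
the job is handed in; nothing more can be done
None
```

Key 4, at the end farthest from the flag, was the latched one; I pressed it to its stop and it sprang up, the flag stands upright, no other key was touched, the loose things look unmoved, and the job is handed in (no verdict was returned).

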